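Restock the fitted counter display with its four cartons

ROBOT

A 7-joint arm with a two-finger parallel gripper is mounted at the origin on a cart in front of the work surface, level with it; the furniture and walls round the work are solid. World frame = base frame: x ahead of the robot, y to its left, z up, the work surface at z = 0. Lengths are in m, angles in rad, forces in N, time in s.
With the tool pointing down it reaches from about 0.425 to 0.925 m from the base axis. Payload 6.8 kg.
Tool frame: the origin (TCP) lies at the very end of the fingers, on their centre line; the grasp point (between the pads) lies 19 mm behind it; z points along the fingers, y is the line along which they close (so a half turn about z gives the same grasp; the last joint's range is limited). The gripper opens to 85 mm and grips with 20 to 120 N. Pads are 22 mm wide; open, the fingers measure 114 mm over their backs; the gripper's body (76 mm by 85 mm) begins 54 mm behind the grasp point. The pads swing forward as they close: fully open they stand 13 mm farther back than shut.
Start: joints at [1.034, 0.477, 0.022, 1.555, -0.011, 1.109, -0.083], TCP at [0.281, -0.614, 0.231] pointing down, gripper open.
Joint ranges: [-2.96, 2.96], [-0.34, 2.1], [-1.41, 1.46], [0.24, 2.44], [-1.37, 4.51], [0.17, 1.92], [-2.96, 2.96]. Speed limits (rad/s): [2.39, 2.39, 3.14, 3.14, 3.14, 3.14, 3.14].

INTERFACE

Orientations are given as a unit quaternion [w, x, y, z].
In Python, from station import bot gives the robot as it stands. The module is installed in compiled form; this text tells all that it offers.
- The arm moves only by the shell command python3 -m jog 'ROWS' [OPENING] [FORCE]. ROWS is JSON, a list of rows, each a list of 4 numbers: the shift along the tool's x, y, z in cm, then the turn about the tool's z in rad. In form: [[x, y, z, spin], ...]. A call has 1 to 20 rows; each row is the pose to reach, as a shift and turn from the pose commanded when the call began, along the tool's axes at that moment; what a row does not reach only later rows make up. A row lasts 1/12 s, in which the tool goes at most 41.7 mm and 7.16 degrees, less where a joint would pass 70% of its speed; a pose out of reach is approached as far as the arm can. A call with a gripper value outside its range is refused whole. OPENING is the closure, from -1 (fully open) to 1 (shut), set as the call begins (- or left out, the last holds). The fingers move at their own pace and stop on an object; FORCE is the grip in N (left out, the last holds). Time passes only in rows, so rows that repeat a pose let the fingers close. It gives the time, the measured TCP pose, the force, the opening and the grip force at its end, in the units of the state.
- bot.get_obs(): the state, without advancing time (a new reading comes with each control period).
- bot.read_camera(name): name is "side" or "top" or "wrist"; returns a dict with "pixels" (420x560x3 uint8, red, green, blue), "depth" (420x560 float32, m along the optical axis (not along the pixel's ray), 0 where there is no reading), "fovy" (degrees; the focal length in pixels is half the picture's height over the tangent of half this angle, whatever the lens; pixels are square), "cx", "cy" (the principal point, pixels), "distortion" ([k1, k2, p1, p2, k3] as OpenCV has them; the pictures are not rectified), "pose" (4x4, takes a point from camera to world coordinates). Camera axes: x right, y down, z forward; pixel columns grow to the right and rows downward; lengths in m; the calibration is good to about 2 mm. A picture is of the moment at which its call begins.
- bot.hand_in(): hands the job in; it is judged then, once.
The state is a dict: "t": time; "q": joint angles; "joint_vel": joint speeds; "joint_torque": joint torques, N m; "eef_pos": TCP position; "tool_rot": TCP orientation; "contact_force": force on the tool from outside, world axes, zero at the start; "torque": the same for the moment, N m; "gripper_width": opening from 0.0 (shut) to 1.0 (fully open); "grasp_force": force on a finger pad.
Only numpy, scipy, OpenCV 4.12 (cv2) and the standard library are available. Lean on these libraries where they do the work, as an engineer would, in place of code of your own. Each camera call takes 0.05 s, during which the arm holds its last target. There are 200 camera calls.

TASK

Restock the walnut display tray on the marble counter: stand each of the four loose cartons standing about on the counter (three cream ones and the little teal one, not the stock in the rack at the far right) in the wooden insert whose opening is cut to its footprint, so that it stands upright on the bottom of the opening. Lower every carton in gently rather than dropping it, and leave the ribbon spool and the card holder where they are.

Things in the scene. Friction and masses are not known exactly. Their poses are not given: they have to be found in the camera images.
- carton_small: closed upright cream-coloured carton, 41 x 50 x 82 mm (x by y by height), about 120 g, rigid; grasp across its 41 mm x width from above, near the top. Standing loose on the counter, turned by up to 0.5 rad. Origin: centre of its underside; z up; x along the narrow side, y along the wide side. Second smallest
- carton_mid: closed upright cream-coloured carton, 51 x 84 x 135 mm (x by y by height), about 260 g, rigid; grasp across its 51 mm x width from above, near the top. Standing loose on the counter, turned by up to 0.5 rad. Origin: centre of its underside; z up; x along the narrow side, y along the wide side. The widest one
- carton_tall: closed upright cream-coloured carton, 49 x 64 x 205 mm (x by y by height), about 240 g, rigid; grasp across its 49 mm x width from above, near the top. Standing loose on the counter, turned by up to 0.5 rad. Origin: centre of its underside; z up; x along the narrow side, y along the wide side. The tallest one: the other cartons must be carried over it or round it
- carton_mint: closed upright teal carton, 31 x 44 x 62 mm (x by y by height), about 140 g, rigid; grasp across its 31 mm x width from above, near the top. Standing loose on the counter, turned by up to 0.5 rad. Origin: centre of its underside; z up; x along the narrow side, y along the wide side. The smallest one
- insert_small: pale wood block 86 x 110 x 30 mm with one opening 51 x 60 mm (x by y), 22 mm deep, 4 mm bevel round its mouth; cut for the 41 x 50 mm carton, 5 mm play each side. Fixed with the others, 2 x 2 in any order, edges parallel, 88 mm apart in x, 112 in y, in a walnut tray 194 x 242 mm, rim 32 mm. Origin: centre of its underside, 8 mm above the counter; z up; opening floor z = +8, top z = +30 mm
- insert_mid: pale wood block 86 x 110 x 30 mm with one opening 61 x 94 mm (x by y), 22 mm deep, 4 mm bevel round its mouth; cut for the 51 x 84 mm carton, 5 mm play each side. Fixed with the others, 2 x 2 in any order, edges parallel, 88 mm apart in x, 112 in y, in a walnut tray 194 x 242 mm, rim 32 mm. Origin: centre of its underside, 8 mm above the counter; z up; opening floor z = +8, top z = +30 mm
- insert_tall: pale wood block 86 x 110 x 30 mm with one opening 59 x 74 mm (x by y), 22 mm deep, 4 mm bevel round its mouth; cut for the 49 x 64 mm carton, 5 mm play each side. Fixed with the others, 2 x 2 in any order, edges parallel, 88 mm apart in x, 112 in y, in a walnut tray 194 x 242 mm, rim 32 mm. Origin: centre of its underside, 8 mm above the counter; z up; opening floor z = +8, top z = +30 mm
- insert_mint: pale wood block 86 x 110 x 30 mm with one opening 41 x 54 mm (x by y), 22 mm deep, 4 mm bevel round its mouth; cut for the 31 x 44 mm carton, 5 mm play each side. Fixed with the others, 2 x 2 in any order, edges parallel, 88 mm apart in x, 112 in y, in a walnut tray 194 x 242 mm, rim 32 mm. Origin: centre of its underside, 8 mm above the counter; z up; opening floor z = +8, top z = +30 mm
- ribbon_spool: bystander: spool of gold ribbon lying flat, 64 mm across, 26 mm high, loose, far left in front of the till. Origin: centre of its underside. The till behind it is fixed: foot 24 mm high from x = 0.60 (y 0.25 to 0.46), head 0.32 m high from x = 0.67 (y 0.21 to 0.51)
- card_holder: bystander: dark brown holder with small cards, 40 x 100 x 68 mm, loose, at the right. Origin: centre of its underside. Also to keep clear of, fixed: the counter bell, 86 mm across, 63 mm high, at x 0.54, y -0.19, and an acrylic sign 155 mm high at x 0.50, y 0.56
Mind the look-alikes: they are no part of the job. What is shaped like the carton_mid but blue is not meant.

How it is judged:
At the end, for the whole second after the job is handed in: Each carton stands in the insert cut to its footprint: its centre within 10 mm of the insert's centre, its underside on the floor of the opening (within 4 mm), tilted less than 0.08 rad, at rest (below 0.02 m/s) and released (horizontal distance between carton_small and insert_small below 0.01 m and z of carton_small in the frame of insert_small between 0.004 and 0.012 m and angle between each of carton_small, carton_mid, carton_tall, carton_mint's own z axis and vertical below 0.08 rad and linear speed of each of carton_small, carton_mid, carton_tall, carton_mint below 0.02 m/s and horizontal distance between carton_mid and insert_mid below 0.01 m and z of carton_mid in the frame of insert_mid between 0.004 and 0.012 m and horizontal distance between carton_tall and insert_tall below 0.01 m and z of carton_tall in the frame of insert_tall between 0.004 and 0.012 m and horizontal distance between carton_mint and insert_mint below 0.01 m and z of carton_mint in the frame of insert_mint between 0.004 and 0.012 m); the robot touches nothing.
It fails at once if a carton was dropped into its insert (faster than 0.7 m/s at the opening, a fall of about 25 mm) ((horizontal distance between carton_small and insert_small below 0.03 m and z of carton_small in the frame of insert_small below 0.08 m and linear speed of carton_small above 0.7 m/s) or (horizontal distance between carton_mid and insert_mid below 0.03 m and z of carton_mid in the frame of insert_mid below 0.08 m and linear speed of carton_mid above 0.7 m/s) or (horizontal distance between carton_tall and insert_tall below 0.03 m and z of carton_tall in the frame of insert_tall below 0.08 m and linear speed of carton_tall above 0.7 m/s) or (horizontal distance between carton_mint and insert_mint below 0.03 m and z of carton_mint in the frame of insert_mint below 0.08 m and linear speed of carton_mint above 0.7 m/s)).
It fails at once if the ribbon spool or the card holder was moved by more than 20 mm (distance of any of ribbon_spool, card_holder from where it was at the start of the episode above 0.02 m).
It also fails if it takes over 128 s, if anything falls off the work surface, if the arm or the gripper's body presses on something with over 40 N, if the wrist force passes 120 N, or if a joint passes its speed limit or range.

## Working session

There is one attempt and no reset: what is moved stays moved. The work goes in short steps, Python scripts to look and compute and a shell command to move; the robot and the scene stay as the last step left them, time stands still between calls to the robot, and variables do not carry over. Pictures are saved under pics/ and viewed, at most 14 in all, crops included, and the job is handed in when it is done.

```bash
mkdir -p pics; cat > h.py <<'E'
import numpy as np, cv2
from station import bot
def cam(n):
    c=bot.read_camera(n); f=210/np.tan(np.radians(c["fovy"])/2)
    c["K"]=np.array([[f,0,c["cx"]],[0,f,c["cy"]],[0,0,1.]]); c["D"]=np.array(c["distortion"],float); c["pose"]=np.array(c["pose"]); return c
def ray(c,uv,z):
    "pixels -> world points on plane z"
    p=cv2.undistortPoints(np.array(uv,float).reshape(-1,1,2),c["K"],c["D"]).reshape(-1,2)
    d=np.c_[p,np.ones(len(p))]@c["pose"][:3,:3].T; o=c["pose"][:3,3]
    return o+d*((z-o[2])/d[:,2])[:,None]
def cloud(c):
    v,u=np.mgrid[0:420,0:560]
    p=cv2.undistortPoints(np.c_[u.ravel(),v.ravel()].astype(float).reshape(-1,1,2),c["K"],c["D"]).reshape(-1,2)
    P=np.c_[p,np.ones(len(p))]*c["depth"].reshape(-1,1)
    W=P@c["pose"][:3,:3].T+c["pose"][:3,3]; W[c["depth"].ravel()==0]=np.nan
    return W.reshape(420,560,3)
def save(c,name): cv2.imwrite("pics/"+name,c["pixels"][:,:,::-1])
E
python3 - <<'E'
from h import *
for n in("top","side","wrist"):
    c=cam(n); save(c,n+"0.png"); print(n,c["fovy"],c["cx"],c["cy"],c["D"],c["pose"].round(3).tolist(),(c["depth"]>0).mean())
o=bot.get_obs(); print(o)
E
```

```text
top 53.642775695751624 279.19597624633514 205.33774188702873 [0.02059887 0.         0.         0.         0.        ] [[-0.023, -0.991, 0.128, 0.311], [-1.0, 0.023, -0.005, -0.038], [0.002, -0.128, -0.992, 1.465], [0.0, 0.0, 0.0, 1.0]] 0.9957610544217687
side 50.83052249924622 273.91635296500084 203.5691249864547 [0.0112712 0.        0.        0.        0.       ] [[-0.954, -0.177, 0.242, 0.166], [-0.3, 0.558, -0.774, 0.995], [0.002, -0.811, -0.585, 0.831], [0.0, 0.0, 0.0, 1.0]] 0.9888945578231293
wrist 59.70777900690522 277.1825964404463 210.14084128672752 [0.01707162 0.         0.         0.         0.        ] [[0.416, -0.873, -0.256, 0.345], [-0.909, -0.399, -0.116, -0.585], [-0.001, 0.281, -0.96, 0.373], [0.0, 0.0, 0.0, 1.0]] 0.9959056122448979
{'t': 0.15, 'q': array([ 1.03389287,  0.47764984,  0.02234008,  1.5562116 , -0.0114591 ,
        1.10928515, -0.08305429]), 'joint_vel': array([-0.00029583, -0.00325972,  0.00057121, -0.00248176, -0.00080418,
       -0.0002586 ,  0.00199549]), 'joint_torque': array([ 1.54799138e-03, -5.96928906e+01,  1.60942622e+00, -2.81490844e+01,
        1.26222006e-02,  6.56593984e-03,  3.52244979e-05]), 'eef_pos': array([ 0.28045407, -0.61348431,  0.23052775]), 'tool_rot': array([-6.79217287e-04,  9.77094279e-01,  2.12805688e-01, -2.16606336e-04]), 'contact_force': array([0.06579401, 0.39712995, 0.55054948]), 'torque': array([-0.00077157, -0.03182324,  0.01168522]), 'grasp_force': 0.0, 'gripper_width': 0.9998889099219817}
```

View pics/top0.png

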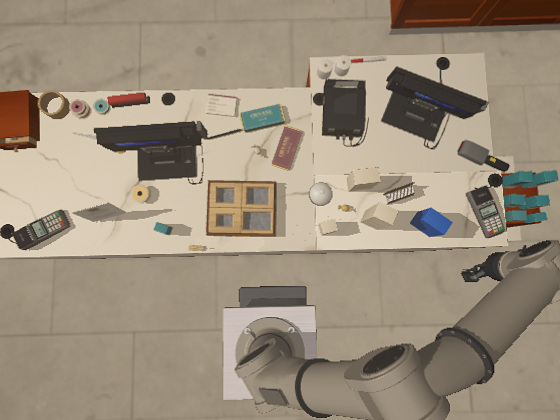

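View pics/side0.png

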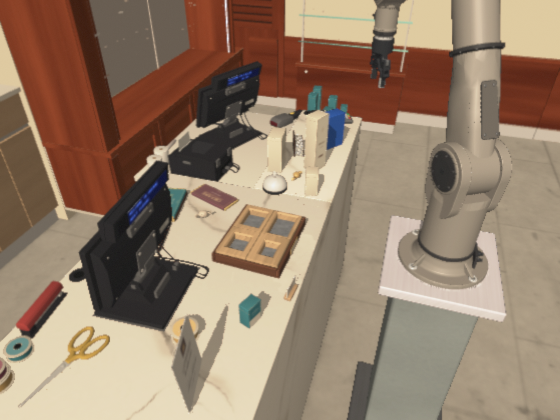

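The top view shows the tray at (242,208) and candidates for the cartons:
- Cream boxes at (365,178), (380,214) and (328,226).
- A blue look-alike at (432,221), not meant.
- Teal carton at (163,228). The teal stock at (530,190) is the rack, and the flat teal box at (263,117) is decor.

Next I'll measure and check this in a close crop.

```bash
cat > m.py <<'E'
from h import *
def top_rects(c,W,bands,roi=None):
    out={}
    hsv=cv2.cvtColor(c["pixels"],cv2.COLOR_RGB2HSV)
    for n,(z,teal) in bands.items():
        m=(abs(W[:,:,2]-z)<.012)
        col=(hsv[:,:,0]>80)&(hsv[:,:,0]<100)&(hsv[:,:,1]>90) if teal else (hsv[:,:,0]<40)&(hsv[:,:,1]<110)&(hsv[:,:,2]>110)
        m=(m&col).astype(np.uint8)
        if roi: k=np.zeros_like(m); k[roi[1]:roi[3],roi[0]:roi[2]]=1; m*=k
        for q in cv2.findContours(m,cv2.RETR_EXTERNAL,cv2.CHAIN_APPROX_NONE)[0]:
            if cv2.contourArea(q)<40: continue
            p=ray(c,q.reshape(-1,2),z)
            (cx,cy),(a,b),t=cv2.minAreaRect(((p[:,:2])*1000).astype(np.float32))
            # yaw of the narrow side (object x axis), wrapped to +-pi/2
            yaw=t if a<b else t+90; yaw=(yaw+90)%180-90
            print(n,"uv",q.reshape(-1,2).mean(0).round(),"xy",round(cx,1),round(cy,1),"size",round(min(a,b),1),round(max(a,b),1),"narrow-axis yaw rad",round(np.radians(yaw),3),"n",cv2.contourArea(q))
B={"tall":(.205,0),"mid":(.135,0),"small":(.082,0),"mint":(.062,1)}
E
python3 - <<'E'
from m import *
c=cam("top");W=cloud(c); top_rects(c,W,B,(100,140,460,250))
roi=c["pixels"][150:250,140:460]; cv2.imwrite("pics/crop1.png",cv2.resize(roi[:,:,::-1],None,fx=2.5,fy=2.5,interpolation=3))
for uv in [(365,178),(395,190),(401,195),(380,214),(328,226),(163,228),(432,221),(345,207),(490,210),(141,193),(228,195),(258,195),(222,220),(257,220)]: print(uv,W[uv[1],uv[0]].round(3))
E
```

```text
tall uv [385. 213.] xy 441.4 -366.3 size 50.1 65.6 narrow-axis yaw rad -0.455 n 318.5
mid uv [366. 176.] xy 572.7 -330.0 size 52.0 86.1 narrow-axis yaw rad 0.103 n 374.5
small uv [329. 226.] xy 415.7 -208.9 size 40.3 51.0 narrow-axis yaw rad 0.238 n 161.5
(365, 178) [ 0.566 -0.326  0.135]
(395, 190) [ 0.538 -0.446  0.05 ]
(401, 195) [ 0.52  -0.466  0.049]
(380, 214) [ 0.44  -0.353  0.199]
(328, 226) [ 0.416 -0.206  0.082]
(163, 228) [0.424 0.349 0.06 ]
(432, 221) [ 0.42  -0.532  0.139]
(345, 207) [ 0.486 -0.276  0.022]
(490, 210) [ 0.462 -0.772  0.035]
(141, 193) [0.551 0.437 0.027]
(228, 195) [0.538 0.134 0.018]
(258, 195) [0.536 0.029 0.018]
(222, 220) [0.45  0.156 0.019]
(257, 220) [0.448 0.033 0.02 ]
```

View pics/crop1.png

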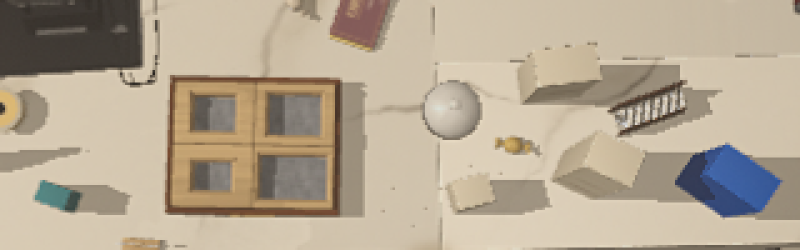

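The crop confirms the choice. Tall is the cream carton at crop (598,165), mid is at (560,72), small is at (470,190) and mint is at (58,195). The blue box at (728,182) is left alone. By eye the openings are mid near-right, tall far-right, small far-left and mint near-left. Measuring mint, tray and openings now.

```bash
cat >> m.py <<'E'
def tray(c,W,roi=(195,170,290,245)):
    hsv=cv2.cvtColor(c["pixels"],cv2.COLOR_RGB2HSV); k=np.zeros((420,560),bool); k[roi[1]:roi[3],roi[0]:roi[2]]=1
    m=(k&(abs(W[:,:,2]-.038)<.006)&(hsv[:,:,1]>70)&(hsv[:,:,2]>120)).astype(np.uint8)
    q,h=cv2.findContours(m,cv2.RETR_CCOMP,cv2.CHAIN_APPROX_NONE)
    for i,a in enumerate(q):
        if cv2.contourArea(a)<60: continue
        p=ray(c,a.reshape(-1,2),.038); r=cv2.minAreaRect((p[:,:2]*1000).astype(np.float32)); print("hole" if h[0][i][3]>=0 else "outer",np.round(r[0],1),np.round(r[1],1),round(r[2],1))
def go(x,y,z,psi):
    "shift in tool axes (cm) and spin to bring the TCP to x,y,z with tool x at yaw psi"
    from scipy.spatial.transform import Rotation as R
    o=bot.get_obs(); q=o["tool_rot"]; M=R.from_quat([q[1],q[2],q[3],q[0]]).as_matrix()
    d=M.T@(np.array([x,y,z])-o["eef_pos"])*100; p0=np.arctan2(M[1,0],M[0,0])
    s=(p0-psi+np.pi)%(2*np.pi)-np.pi
    print("at",o["eef_pos"].round(4),"psi",p0.round(3),"t",round(o["t"],1),"-> rows",d.round(2).tolist(),round(s,3),"n>=",int(np.ceil(max(np.linalg.norm(d)/4.17,abs(s)/.125))))
E
python3 - <<'E'
from m import *
c=cam("top");W=cloud(c); tray(c,W)
hsv=cv2.cvtColor(c["pixels"],cv2.COLOR_RGB2HSV); print(hsv[228,158:170].tolist(),W[225:232,155:172,2].round(3).tolist()[3])
m=((hsv[:,:,1]>100)&(W[:,:,2]>.05)&(W[:,:,2]<.075)).astype(np.uint8); m[:, :140]=0;m[:,185:]=0;m[:215]=0;m[245:]=0
q=max(cv2.findContours(m,0,1)[0],key=cv2.contourArea); r=cv2.minAreaRect((ray(c,q.reshape(-1,2),.062)[:,:2]*1000).astype(np.float32)); print("mint",r)
go(.4157,-.2089,.30,.238+np.pi/2); go(.2805,-.6135,.30,.238+np.pi/2)
s=cam("side");Ws=cloud(s)
k=np.zeros((420,560),bool);k[195:285,205:320]=1
hs=cv2.cvtColor(s["pixels"],cv2.COLOR_RGB2HSV); m=(k&(abs(Ws[:,:,2]-.038)<.006)&(hs[:,:,1]>70)&(hs[:,:,2]>120)).astype(np.uint8)
tray(s,Ws,(205,195,320,285))
hm=((hs[:,:,0]>80)&(hs[:,:,0]<105)&(hs[:,:,1]>90)&(abs(Ws[:,:,2]-.062)<.006)).astype(np.uint8)
for q in cv2.findContours(hm,0,1)[0]:
    if cv2.contourArea(q)>40: print("mint side",q.reshape(-1,2).mean(0),cv2.minAreaRect((ray(s,q.reshape(-1,2),.062)[:,:2]*1000).astype(np.float32)))
top_rects(s,Ws,{k:B[k] for k in("tall","mid","small")},(240,90,340,210))
E
```

```text
outer [490.3  88. ] [224.3 180.7] 87.9
hole [448.5 144.5] [65.6 48.4] 88.7
hole [444.7  37.9] [114.8  75.4] 82.9
hole [535.6 140.9] [73.1 63.3] 88.7
hole [532.   27.8] [87.3 67.5] 84.8
[[87, 93, 134], [88, 92, 133], [87, 91, 132], [88, 90, 130], [88, 91, 129], [88, 90, 128], [88, 90, 127], [88, 90, 127], [89, 89, 129], [87, 79, 110], [74, 38, 74], [76, 43, 77]] [nan, 0.063, 0.067, 0.064, 0.061, 0.063, 0.06, 0.063, 0.056, 0.059, 0.064, 0.062, 0.06, 0.055, 0.042, 0.037, 0.019]
mint ((427.8384094238281, 375.7894287109375), (0.0, 0.0), 0.0)
at [ 0.2805 -0.6136  0.2308] psi 0.429 t 0.2 -> rows [29.12, -31.2, -6.89] -1.38 n>= 12
at [ 0.2805 -0.6136  0.2308] psi 0.429 t 0.2 -> rows [0.0, -0.02, -6.92] -1.38 n>= 12
outer [490.3  92.7] [233.1 183.7] 87.6
hole [446.8 150.7] [58.  45.3] 88.7
hole [534.  145.1] [69.1 54.5] 86.5
hole [442.2  38.5] [99.8 66.1] 87.8
hole [529.4  35.1] [80.9 62.5] 87.4
mint side [248.65116279 303.53488372] ((422.30072021484375, 363.38348388671875), (44.726322174072266, 27.174345016479492), 72.13638305664062)
tall uv [317. 116.] xy 438.7 -352.4 size 63.1 87.1 narrow-axis yaw rad -0.429 n 166.5
mid uv [316. 135.] xy 431.0 -351.5 size 72.0 97.2 narrow-axis yaw rad -0.976 n 110.5
mid uv [276. 134.] xy 570.2 -317.3 size 53.8 109.5 narrow-axis yaw rad 0.094 n 192.5
small uv [311. 172.] xy 413.3 -196.2 size 38.0 72.9 narrow-axis yaw rad 0.195 n 111.5
small uv [315. 149.] xy 439.6 -351.6 size 73.6 90.5 narrow-axis yaw rad 0.212 n 108.5
small uv [277. 149.] xy 573.0 -326.6 size 56.7 122.0 narrow-axis yaw rad 0.109 n 85.5
```

```bash
python3 -m jog '[[0,0,-4,-0.1],[0,0,-7,-0.2],[29.1,-31.2,-6.9,-1.38],[29.1,-31.2,-6.9,-1.38],[29.1,-31.2,-6.9,-1.38],[29.1,-31.2,-6.9,-1.38],[29.1,-31.2,-6.9,-1.38],[29.1,-31.2,-6.9,-1.38],[29.1,-31.2,-6.9,-1.38],[29.1,-31.2,-6.9,-1.38],[29.1,-31.2,-6.9,-1.38],[29.1,-31.2,-6.9,-1.38],[29.1,-31.2,-6.9,-1.38],[29.1,-31.2,-6.9,-1.38],[29.1,-31.2,-6.9,-1.38],[29.1,-31.2,-6.9,-1.38],[29.1,-31.2,-6.9,-1.38]]' -1 40
python3 - <<'E'
from m import *
c=cam("wrist");W=cloud(c);save(c,"w1.png");top_rects(c,W,{"small":B["small"],"tall":B["tall"]})
print(bot.get_obs()["q"].round(2)); go(.4157,-.2089,.043,.238+np.pi/2)
E
```

```text
t: 1.72
eef_pos: [0.415, -0.2109, 0.3001]
tool_rot: [-0.0, 0.619, 0.785, -0.0]
contact_force: [-0.1, -0.4, 0.3]
gripper_width: 0.999
grasp_force: 0.0
small uv [383. 275.] xy 549.8 -292.1 size 11.4 11.4 narrow-axis yaw rad -1.405 n 54.0
small uv [281. 173.] xy 417.5 -208.9 size 39.5 50.6 narrow-axis yaw rad 0.23 n 1840.5
tall uv [267. 371.] xy 439.7 -338.9 size 20.4 31.3 narrow-axis yaw rad -0.318 n 505.0
[ 0.74  0.09 -0.43  1.92  0.04  1.14  0.53]
at [ 0.415  -0.2107  0.3001] psi 1.806 t 1.8 -> rows [0.16, 0.12, 25.71] -0.003 n>= 7
```

View pics/w1.png

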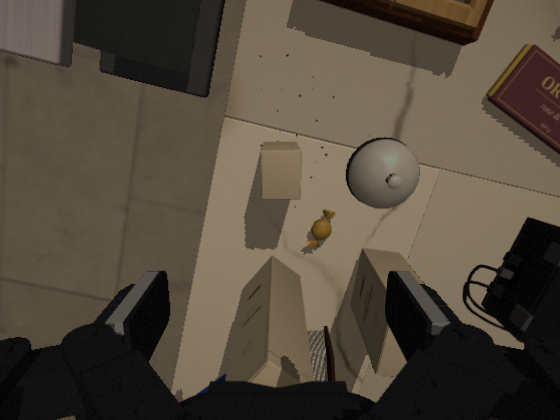

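The wrist view has the small carton at (281,173), clear on both sides, and agrees with the top view to 2 mm.

```bash
python3 -m jog '[[0.17,0.15,4,0],[0.17,0.15,8,0],[0.17,0.15,12,0],[0.17,0.15,16,0],[0.17,0.15,19,0],[0.17,0.15,22,0],[0.17,0.15,24,0],[0.17,0.15,25.2,0],[0.17,0.15,25.7,0],[0.17,0.15,25.7,0],[0.17,0.15,25.7,0]]' -1 40
python3 -m jog '[[0,0,0,0],[0,0,0,0],[0,0,0,0],[0,0,0,0],[0,0,0,0],[0,0,0,0],[0,0,0,0],[0,0,0,0],[0,0,0,0],[0,0,0,0]]' 1 40
python3 -m jog '[[0,0,-2,0],[0,0,-5,0],[0,0,-9,0],[0,0,-13,0],[0,0,-17,0],[0,0,-17,0],[0,0,-17,0]]'
python3 - <<'E'
from m import *
phi=-.038; ex=np.array([np.cos(phi),np.sin(phi)]); ey=np.array([-ex[1],ex[0]]); C=np.array([.4903,.089])
p=C+.044*ex+.056*ey; print(p); go(p[0],p[1],.21,phi+np.pi/2)
E
```

```text
t: 2.68
eef_pos: [0.4169, -0.2078, 0.0436]
tool_rot: [0.0, 0.619, 0.786, -0.0]
contact_force: [-0.0, -0.6, 0.3]
gripper_width: 1.0
grasp_force: 0.0
t: 3.52
eef_pos: [0.4172, -0.2074, 0.044]
tool_rot: [0.001, 0.618, 0.786, -0.0]
contact_force: [-1.1, 0.6, 7.6]
gripper_width: 0.462
grasp_force: 40.4
t: 4.1
eef_pos: [0.4179, -0.2077, 0.2155]
tool_rot: [0.003, 0.618, 0.786, 0.0]
contact_force: [-0.4, -0.5, -1.9]
gripper_width: 0.467
grasp_force: 41.1
[0.53639572 0.14328798]
at [ 0.4179 -0.2077  0.2155] psi 1.808 t 4.1 -> rows [31.33, 19.78, 0.5] 0.276 n>= 9
```

```bash
python3 -m jog '[[2,1.3,0.5,0.02],[5,3.2,0.5,0.06],[9,5.7,0.5,0.1],[12.5,7.9,0.5,0.15],[16,10.1,0.5,0.2],[19.5,12.3,0.5,0.25],[23,14.5,0.5,0.276],[26.5,16.7,0.5,0.276],[29,18.3,0.5,0.276],[30.5,19.3,0.5,0.276],[31.3,19.8,0.5,0.276],[31.3,19.8,0.5,0.276],[31.3,19.8,0.5,0.276],[31.3,19.8,0.5,0.276]]'
cat >> m.py <<'E'
def frame(pts_hole):
    "tray centre/yaw from hole centres dict name->(xy); names fl,fr,nl,nr"
    off=dict(fl=(44,56),fr=(44,-56),nl=(-44,56),nr=(-44,-56))
    A=np.array([off[k] for k in pts_hole],np.float32);Bp=np.array([pts_hole[k] for k in pts_hole],np.float32)
    M,_=cv2.estimateAffinePartial2D(A,Bp); print("centre",M[:,2].round(1),"yaw",np.arctan2(M[1,0],M[0,0]).round(3),"scale",np.hypot(*M[:,0]).round(3))
E
python3 - <<'E'
from m import *
c=cam("wrist");W=cloud(c);save(c,"w2.png");tray(c,W,(0,0,560,420)); go(.5364,.1433,.09,-.038+np.pi/2)
E
```

```text
t: 5.27
eef_pos: [0.5347, 0.1413, 0.2074]
tool_rot: [0.0, 0.721, 0.693, -0.001]
contact_force: [0.5, -0.1, -1.8]
gripper_width: 0.465
grasp_force: 41.0
outer [448.3 104.8] [28.7 46.6] 87.7
outer [421.1 180.9] [38.5  5. ] 85.7
outer [562.3 159.6] [25.8 72.5] 1.4
outer [537.6 186.5] [19.7 20.2] 87.7
outer [518.3 187.2] [19.8 11.8] 87.0
outer [502.3 159.7] [76.3 13.5] 86.3
outer [480.8 144.3] [109.   22.9] 85.9
outer [457.9 187.9] [23.2 17.4] 86.9
at [0.5349 0.1413 0.2077] psi 1.53 t 5.3 -> rows [0.23, 0.15, 11.77] -0.003 n>= 3
```

View pics/w2.png

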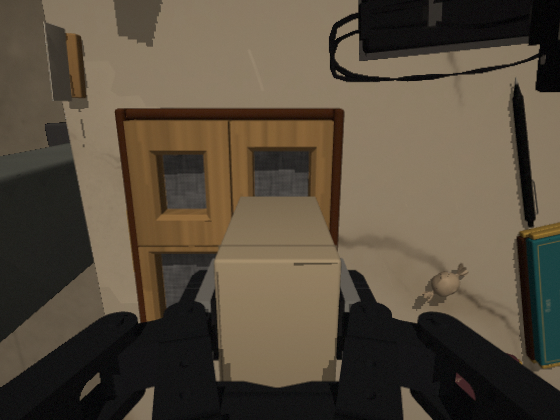

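Wrist view over the tray: small opening at (282,172), mint opening at (184,180), the seams at u≈230 and v≈247, and the outer wood edge at v≈120. I'll read the tray frame from these lines.

```bash
python3 - <<'E'
from m import *
c=cam("wrist"); g=cv2.cvtColor(c["pixels"],cv2.COLOR_RGB2GRAY).astype(int)
hsv=cv2.cvtColor(c["pixels"],cv2.COLOR_RGB2HSV).astype(int)
def sub(row,lo,hi,f): s=row[lo:hi]; return lo+f(s)
pts=lambda L: ray(c,L,.038)[:,:2]*1000
seam=[(sub(g[v],222,240,np.argmin),v) for v in range(128,190,6)]
L=[(sub(np.diff(g[v]),118,140,np.argmax)+.5,v) for v in range(128,235,8)]
R=[(sub(np.diff(g[v]),322,343,np.argmin)+.5,v) for v in range(128,190,6)]
T=[(u,sub(np.diff(g[:,u]),108,130,np.argmax)+.5) for u in range(135,325,8)]
H=[(u,sub(g[:,u],238,256,np.argmin)) for u in range(140,222,6)]
for n,l in dict(seam=seam,L=L,R=R,T=T,H=H).items():
    p=pts(l); vx,vy,x0,y0=cv2.fitLine(p.astype(np.float32),cv2.DIST_HUBER,0,.01,.01).ravel(); print(n,np.array([x0,y0]).round(1),"dir",np.round(np.degrees(np.arctan2(vy,vx))%180,2))
E
```

```text
seam [494.5 168.6] dir 87.68
L [406.7 150.9] dir 87.33
R [582.  165.6] dir 88.08
T [495.3 199.2] dir 177.73
H [445.3  80.6] dir 176.86
```

```bash
cat >> m.py <<'E'
C=np.array([.4908,.0883]); phi=-.040; EX=np.array([np.cos(phi),np.sin(phi)]); EY=np.array([-EX[1],EX[0]])
INS={k:C+a*EX+b*EY for k,(a,b) in dict(small=(.044,.056),tall=(.044,-.056),mint=(-.044,.056),mid=(-.044,-.056)).items()}
E
python3 - <<'E'
from m import *
x,y=INS["small"]; print(INS); go(x,y+.0014,.0605,phi+np.pi/2)
E
```

```text
{'small': array([0.53700421, 0.14249568]), 'tall': array([0.5325254 , 0.03058526]), 'mint': array([0.4490746 , 0.14601474]), 'mid': array([0.44459579, 0.03410432])}
at [0.535  0.1414 0.208 ] psi 1.53 t 5.4 -> rows [0.27, 0.2, 14.74] -0.001 n>= 4
```

```bash
python3 -m jog '[[0.25,0.2,2,0],[0.25,0.2,5,0],[0.25,0.2,8,0],[0.25,0.2,10,0],[0.25,0.2,11,0],[0.25,0.2,11.5,0],[0.25,0.2,11.5,0],[0.25,0.2,11.5,0]]'
python3 - <<'E'
from m import *
x,y=INS["small"]; go(x,y+.0014,.0605,phi+np.pi/2)
E
```

```text
t: 6.03
eef_pos: [0.5382, 0.1462, 0.0944]
tool_rot: [0.0, 0.721, 0.693, 0.001]
contact_force: [-0.0, 0.1, -1.2]
gripper_width: 0.458
grasp_force: 41.0
at [0.5382 0.1462 0.0944] psi 1.532 t 6.0 -> rows [-0.23, -0.12, 3.39] 0.001 n>= 1
```

```bash
python3 -m jog '[[-0.2,-0.1,0.3,0],[-0.2,-0.1,0.8,0],[-0.2,-0.1,1.3,0],[-0.2,-0.1,1.8,0],[-0.2,-0.1,2.3,0],[-0.2,-0.1,2.7,0],[-0.2,-0.1,3.0,0],[-0.2,-0.1,3.3,0],[-0.2,-0.1,3.3,0],[-0.2,-0.1,3.3,0]]'
```

```text
t: 6.87
eef_pos: [0.5364, 0.1443, 0.0602]
tool_rot: [0.0, 0.72, 0.694, 0.0]
contact_force: [-0.0, 0.2, -1.1]
gripper_width: 0.463
grasp_force: 40.9
```

```bash
python3 -m jog '[[0,0,0.1,0],[0,0,0.15,0],[0,0,0.2,0],[0,0,0.2,0]]'
```

```text
t: 7.2
eef_pos: [0.5365, 0.1443, 0.06]
tool_rot: [0.001, 0.72, 0.693, -0.0]
contact_force: [-5.1, -2.8, 17.7]
gripper_width: 0.466
grasp_force: 43.2
```

```bash
python3 -m jog '[[0,0,-0.15,0],[0,0,-0.15,0],[0,0,-0.15,0],[0,0,-0.15,0],[0,0,-0.15,0],[0,0,-0.15,0]]' -0.6 40
python3 -m jog '[[0,0,-1,0],[0,0,-4,0],[0,0,-8,0],[0,0,-12,0],[0,0,-15,0],[0,0,-17,0],[0,0,-17,0],[0,0,-17,0]]' -1
python3 - <<'E'
from m import *
c=cam("wrist");W=cloud(c);top_rects(c,W,{"small":(.098,0)}); print(INS["small"])
s=cam("side");save(s,"s2.png"); Ws=cloud(s)
hs=cv2.cvtColor(s["pixels"],cv2.COLOR_RGB2HSV); hm=((hs[:,:,0]>80)&(hs[:,:,0]<105)&(hs[:,:,1]>90)&(abs(Ws[:,:,2]-.062)<.006)).astype(np.uint8)
t=cam("top"); Wt=cloud(t); ht=cv2.cvtColor(t["pixels"],cv2.COLOR_RGB2HSV); m2=((ht[:,:,0]>80)&(ht[:,:,0]<105)&(ht[:,:,1]>70)&(abs(Wt[:,:,2]-.062)<.012)).astype(np.uint8); m2[:,:140]=0;m2[:,190:]=0
for c,m in((s,hm),(t,m2)):
  for q in cv2.findContours(m,0,1)[0]:
    if cv2.contourArea(q)>40: print("mint",q.reshape(-1,2).mean(0),cv2.minAreaRect((ray(c,q.reshape(-1,2),.062)[:,:2]*1000).astype(np.float32)))
go(.424,.36,.25,-.31+np.pi/2)
E
```

```text
t: 7.7
eef_pos: [0.5363, 0.1441, 0.0596]
tool_rot: [-0.0, 0.72, 0.694, -0.0]
contact_force: [-0.1, 0.0, 0.1]
gripper_width: 0.8
grasp_force: 0.0
t: 8.37
eef_pos: [0.5369, 0.1444, 0.2315]
tool_rot: [0.001, 0.72, 0.693, 0.001]
contact_force: [-0.7, 0.4, 0.1]
gripper_width: 1.0
grasp_force: 0.0
small uv [277. 197.] xy 536.7 143.8 size 39.3 50.6 narrow-axis yaw rad -0.039 n 3110.5
[0.53700421 0.14249568]
mint [248.26086957 303.82608696] ((422.38427734375, 363.53839111328125), (45.07243347167969, 27.110319137573242), 72.13638305664062)
mint [160.68571429 227.57142857] ((425.4998779296875, 356.6911926269531), (41.3387336730957, 26.1531982421875), 68.23902893066406)
at [0.5354 0.1437 0.2286] psi 1.533 t 8.5 -> rows [21.19, -11.96, -2.13] 0.272 n>= 6
```

View pics/s2.png

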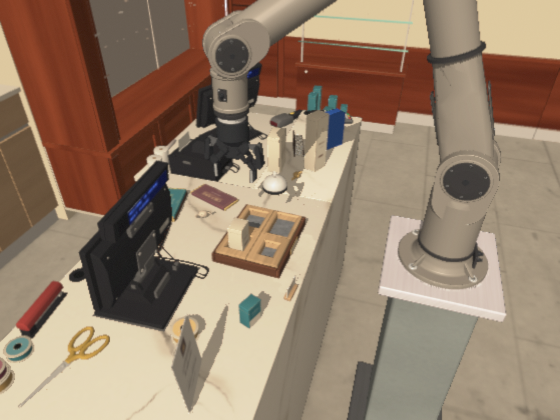

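Small stands seated in the tray at (238,235), and the mint carton is at (248,304). Moving over the mint carton for a wrist measurement.

```bash
python3 -m jog '[[3,-1.7,-2,0.05],[6.5,-3.7,-2,0.1],[10,-5.6,-2,0.16],[13.5,-7.6,-2,0.2],[17,-9.6,-2,0.25],[19.5,-11,-2,0.27],[20.7,-11.7,-2,0.27],[21.2,-12,-2,0.27],[21.2,-12,-2,0.27],[21.2,-12,-2,0.27]]'
python3 - <<'E'
from m import *
c=cam("wrist");W=cloud(c); h=cv2.cvtColor(c["pixels"],cv2.COLOR_RGB2HSV)
m=((h[:,:,0]>75)&(h[:,:,0]<105)&(h[:,:,1]>70)&(abs(W[:,:,2]-.062)<.008)).astype(np.uint8)
for q in cv2.findContours(m,0,1)[0]:
    if cv2.contourArea(q)>300: print("mint",q.reshape(-1,2).mean(0),cv2.minAreaRect((ray(c,q.reshape(-1,2),.062)[:,:2]*1000).astype(np.float32)))
go(.424,.36,.031,-.31+np.pi/2)
E
```

```text
t: 9.35
eef_pos: [0.4249, 0.3593, 0.2488]
tool_rot: [0.0, 0.807, 0.59, -0.001]
contact_force: [0.6, -0.1, -0.9]
gripper_width: 0.998
grasp_force: 0.0
mint [278.32692308 182.22435897] ((426.1004638671875, 358.1716613769531), (44.24346923828125, 28.980981826782227), 68.86034393310547)
at [0.4254 0.3588 0.249 ] psi 1.261 t 9.4 -> rows [0.11, -0.17, 21.8] -0.0 n>= 6
```

```bash
python3 -m jog '[[-0.05,0.08,3,0.06],[-0.05,0.08,7,0.06],[-0.05,0.08,11,0.06],[-0.05,0.08,14,0.06],[-0.05,0.08,17,0.06],[-0.05,0.08,19,0.06],[-0.05,0.08,20.5,0.06],[-0.05,0.08,21.3,0.06],[-0.05,0.08,21.8,0.06],[-0.05,0.08,21.8,0.06],[-0.05,0.08,21.8,0.06]]' -1 40
python3 -m jog '[[0,0,0,0],[0,0,0,0],[0,0,0,0],[0,0,0,0],[0,0,0,0],[0,0,0,0],[0,0,0,0],[0,0,0,0],[0,0,0,0],[0,0,0,0],[0,0,0,0]]' 1 40
python3 -m jog '[[0,0,-1,0],[0,0,-4,0],[0,0,-8,0],[0,0,-11,0],[0,0,-13,0],[0,0,-13,0],[0,0,-13,0]]'
python3 - <<'E'
from m import *
x,y=INS["mint"]; go(x,y,.15,phi+np.pi/2)
E
```

```text
t: 10.32
eef_pos: [0.4258, 0.3597, 0.0324]
tool_rot: [0.0, 0.825, 0.565, 0.0]
contact_force: [0.2, 0.0, 0.5]
gripper_width: 1.004
grasp_force: 0.0
t: 11.23
eef_pos: [0.4254, 0.36, 0.0323]
tool_rot: [0.0, 0.825, 0.566, 0.0]
contact_force: [-2.1, -1.3, 6.0]
gripper_width: 0.342
grasp_force: 43.2
t: 11.82
eef_pos: [0.4254, 0.3601, 0.1629]
tool_rot: [0.0, 0.825, 0.566, 0.001]
contact_force: [-0.2, -0.5, -2.8]
gripper_width: 0.348
grasp_force: 42.4
at [0.4254 0.3601 0.1629] psi 1.203 t 11.8 -> rows [-19.12, 9.91, 1.27] -0.328 n>= 6
```

```bash
python3 -m jog '[[-2,1,0,-0.03],[-5,2.6,0,-0.08],[-8.5,4.4,0,-0.15],[-12,6.2,0,-0.22],[-15,7.8,0,-0.3],[-17.3,9,0,-0.328],[-18.5,9.6,0,-0.328],[-18.95,9.85,0,-0.328],[-18.95,9.85,0,-0.328],[-18.95,9.85,0,-0.328],[-18.95,9.85,0,-0.328]]'
python3 -m jog '[[0,0,2,0],[0,0,5,0],[0,0,7,0],[0,0,8,0],[0,0,8,0],[0,0,8,0]]'
python3 - <<'E'
from m import *
x,y=INS["mint"]; go(x,y+.002,.0485,phi+np.pi/2)
E
```

```text
t: 12.73
eef_pos: [0.4484, 0.1492, 0.1616]
tool_rot: [-0.0, 0.72, 0.694, 0.0]
contact_force: [0.4, 0.1, -1.2]
gripper_width: 0.341
grasp_force: 42.3
t: 13.23
eef_pos: [0.4487, 0.1487, 0.082]
tool_rot: [-0.0, 0.721, 0.693, -0.0]
contact_force: [0.1, -0.7, -2.0]
gripper_width: 0.346
grasp_force: 42.3
at [0.4487 0.1487 0.082 ] psi 1.532 t 13.2 -> rows [-0.07, 0.04, 3.35] 0.002 n>= 1
```

```bash
python3 -m jog '[[0,0,0.5,0],[0,0,1,0],[0,0,1.5,0],[0,0,2,0],[0,0,2.5,0],[0,0,2.9,0],[0,0,3.2,0],[0,0,3.4,0],[0,0,3.5,0],[0,0,3.5,0]]'
```

```text
t: 14.07
eef_pos: [0.4489, 0.1475, 0.048]
tool_rot: [0.001, 0.721, 0.693, -0.0]
contact_force: [-6.3, -3.1, 19.7]
gripper_width: 0.346
grasp_force: 45.0
```

```bash
python3 -m jog '[[0,0,-0.15,0],[0,0,-0.15,0],[0,0,-0.15,0],[0,0,-0.15,0],[0,0,-0.15,0],[0,0,-0.15,0]]' -0.4 40
python3 -m jog '[[0,0,-1,0],[0,0,-4,0],[0,0,-8,0],[0,0,-12,0],[0,0,-15,0],[0,0,-19,0],[0,0,-22,0],[0,0,-22,0],[0,0,-22,0]]' -0.4
python3 - <<'E'
from m import *
c=cam("wrist");W=cloud(c);save(c,"w3.png"); h=cv2.cvtColor(c["pixels"],cv2.COLOR_RGB2HSV)
m=((h[:,:,0]>75)&(h[:,:,0]<105)&(h[:,:,1]>70)&(abs(W[:,:,2]-.078)<.008)).astype(np.uint8)
for q in cv2.findContours(m,0,1)[0]:
    if cv2.contourArea(q)>300: print("mint",cv2.minAreaRect((ray(c,q.reshape(-1,2),.078)[:,:2]*1000).astype(np.float32)),INS["mint"])
go(.5727,-.33,.30,.103+np.pi/2)
E
```

```text
t: 14.57
eef_pos: [0.4487, 0.1476, 0.0481]
tool_rot: [-0.0, 0.721, 0.693, -0.0]
contact_force: [-0.0, -0.1, 0.5]
gripper_width: 0.701
grasp_force: 0.0
t: 15.32
eef_pos: [0.4496, 0.1481, 0.2705]
tool_rot: [0.001, 0.721, 0.693, 0.002]
contact_force: [0.7, 1.0, -1.0]
gripper_width: 0.697
grasp_force: 0.0
mint ((449.0736389160156, 145.83502197265625), (43.88196563720703, 29.52115821838379), 87.6529541015625) [0.4490746  0.14601474]
at [0.4487 0.1475 0.2688] psi 1.531 t 15.4 -> rows [-47.22, 14.31, -3.09] -0.143 n>= 12
```

View pics/w3.png

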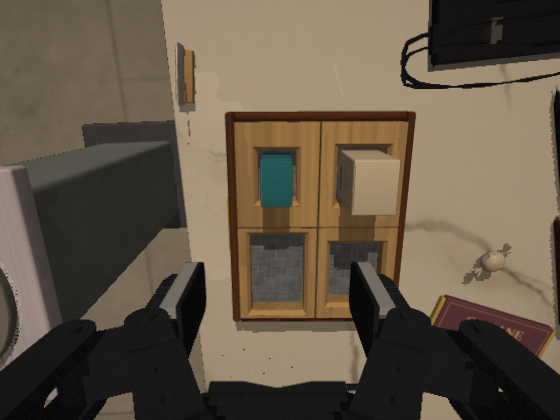

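Mint (277,180) and small (368,182) both stand in their openings; the mid opening is at (277,272) and the tall one at (352,270). On to mid.

```bash
python3 -m jog '[[-3,0.9,-3,-0.02],[-7,2.1,-3,-0.05],[-11,3.3,-3,-0.08],[-15,4.5,-3,-0.1],[-19,5.8,-3,-0.12],[-23,7,-3,-0.14],[-27,8.2,-3,-0.143],[-31,9.4,-3,-0.143],[-35,10.6,-3,-0.143],[-39,11.8,-3,-0.143],[-42.5,12.9,-3,-0.143],[-45,13.6,-3,-0.143],[-46.5,14.1,-3,-0.143],[-47.2,14.3,-3,-0.143],[-47.2,14.3,-3,-0.143],[-47.2,14.3,-3,-0.143]]' -1
python3 - <<'E'
from m import *
c=cam("wrist");W=cloud(c);save(c,"w4.png");top_rects(c,W,{"mid":B["mid"],"tall":B["tall"]})
go(.5727,-.33,.095,.103+np.pi/2)
E
```

```text
t: 16.7
eef_pos: [0.5725, -0.3283, 0.297]
tool_rot: [-0.001, 0.669, 0.743, 0.0]
contact_force: [-1.1, 0.5, 0.4]
gripper_width: 1.003
grasp_force: 0.0
mid uv [140. 187.] xy 455.6 -339.4 size 10.1 50.1 narrow-axis yaw rad 1.112 n 517.0
mid uv [281. 189.] xy 575.5 -330.6 size 49.3 84.3 narrow-axis yaw rad 0.099 n 5358.0
tall uv [ 87. 242.] xy 444.5 -365.1 size 47.4 70.0 narrow-axis yaw rad -0.465 n 6206.0
at [ 0.5728 -0.3276  0.2976] psi 1.676 t 16.8 -> rows [-0.27, -0.01, 20.26] 0.002 n>= 5
```

View pics/w4.png

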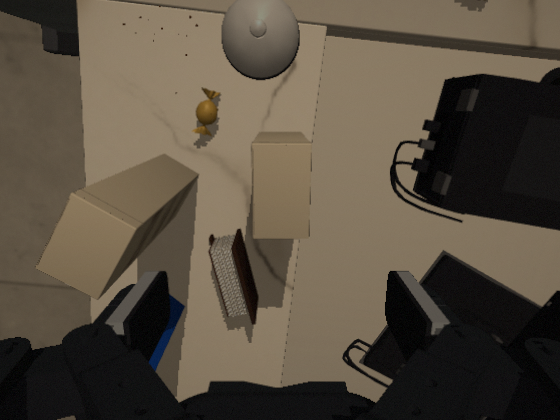

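Mid at (281,189) is free on both sides: the tall one is at (87,242), the card holder at (235,280). Grasping.

```bash
python3 -m jog '[[-0.3,0.1,3,0],[-0.3,0.1,7,0],[-0.3,0.1,11,0],[-0.3,0.1,14,0],[-0.3,0.1,17,0],[-0.3,0.1,19,0],[-0.3,0.1,20,0],[-0.3,0.1,20.3,0],[-0.3,0.1,20.3,0],[-0.3,0.1,20.3,0]]' -1 50
python3 -m jog '[[0,0,0,0],[0,0,0,0],[0,0,0,0],[0,0,0,0],[0,0,0,0],[0,0,0,0],[0,0,0,0],[0,0,0,0],[0,0,0,0]]' 1 50
python3 -m jog '[[0,0,-1,0],[0,0,-3,0],[0,0,-6,0],[0,0,-9,0],[0,0,-12,0],[0,0,-14,0],[0,0,-14,0],[0,0,-14,0]]'
python3 - <<'E'
from m import *
x,y=INS["mid"]; go(x,y,.235,phi+np.pi/2)
E
```

```text
t: 17.58
eef_pos: [0.5752, -0.3324, 0.097]
tool_rot: [0.001, 0.67, 0.743, 0.0]
contact_force: [0.3, -1.0, -0.1]
gripper_width: 1.0
grasp_force: 0.0
t: 18.33
eef_pos: [0.5751, -0.333, 0.0966]
tool_rot: [0.001, 0.67, 0.743, 0.0]
contact_force: [-0.8, 0.2, 6.6]
gripper_width: 0.576
grasp_force: 53.1
t: 19.0
eef_pos: [0.5742, -0.3327, 0.2363]
tool_rot: [0.001, 0.67, 0.743, 0.0]
contact_force: [-0.3, -1.4, -2.6]
gripper_width: 0.577
grasp_force: 52.5
at [ 0.5742 -0.3327  0.2363] psi 1.674 t 19.0 -> rows [37.82, -9.12, 0.08] 0.143 n>= 10
```

```bash
python3 -m jog '[[2,-0.5,0,0.01],[5,-1.2,0,0.03],[8.5,-2.1,0,0.05],[12,-2.9,0,0.08],[15.5,-3.7,0,0.1],[19,-4.6,0,0.12],[22.5,-5.4,0,0.143],[26,-6.3,0,0.143],[29.5,-7.1,0,0.143],[32.5,-7.8,0,0.143],[35,-8.5,0,0.143],[36.7,-8.9,0,0.143],[37.6,-9.1,0,0.143],[37.6,-9.1,0,0.143],[37.6,-9.1,0,0.143],[37.6,-9.1,0,0.143]]'
python3 - <<'E'
from m import *
x,y=INS["mid"]; go(x,y-.0024,.14,phi+np.pi/2)
E
```

```text
t: 20.33
eef_pos: [0.445, 0.0305, 0.2347]
tool_rot: [-0.0, 0.722, 0.692, -0.0]
contact_force: [0.7, -1.3, -2.3]
gripper_width: 0.578
grasp_force: 52.6
at [0.445  0.0305 0.2347] psi 1.529 t 20.3 -> rows [0.12, -0.04, 9.47] -0.002 n>= 3
```

```bash
python3 -m jog '[[0.1,0,2,0],[0.1,0,5,0],[0.1,0,7.5,0],[0.1,0,9,0],[0.1,0,9.5,0],[0.1,0,9.5,0],[0.1,0,9.5,0]]'
python3 - <<'E'
from m import *
x,y=INS["mid"]; go(x,y-.0024,.113,phi+np.pi/2)
c=cam("wrist");W=cloud(c);save(c,"w5.png");top_rects(c,W,{"mid":(bot.get_obs()["eef_pos"][2]+.038,0)})
E
```

```text
t: 20.92
eef_pos: [0.4457, 0.0325, 0.1407]
tool_rot: [0.0, 0.722, 0.692, 0.0]
contact_force: [0.8, 0.2, -1.6]
gripper_width: 0.582
grasp_force: 52.6
at [0.4457 0.0325 0.1407] psi 1.53 t 20.9 -> rows [-0.08, -0.1, 2.77] -0.001 n>= 1
mid uv [365. 307.] xy 474.6 37.7 size 2.9 3.6 narrow-axis yaw rad 0.022 n 42.0
mid uv [273. 282.] xy 446.0 43.6 size 49.7 70.3 narrow-axis yaw rad -0.043 n 29233.5
```

View pics/w5.png

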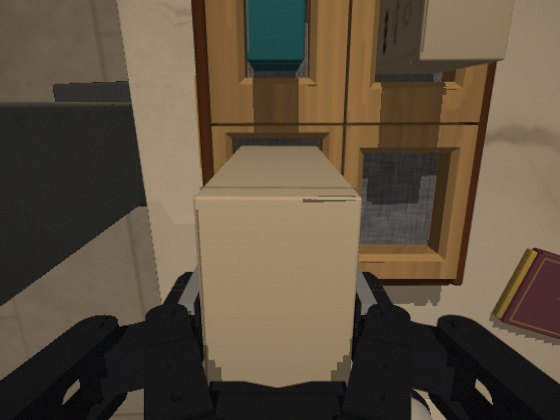

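The mid carton is over its opening (its near face spans 205–360 across). It's about 1 mm off in x and y, so I'll nudge it and lower.

```bash
python3 -m jog '[[-0.12,-0.1,0.3,0],[-0.12,-0.1,0.7,0],[-0.12,-0.1,1.1,0],[-0.12,-0.1,1.5,0],[-0.12,-0.1,1.9,0],[-0.12,-0.1,2.3,0],[-0.12,-0.1,2.6,0],[-0.12,-0.1,2.8,0],[-0.12,-0.1,2.95,0],[-0.12,-0.1,2.95,0]]'
```

```text
t: 21.8
eef_pos: [0.4444, 0.0319, 0.1122]
tool_rot: [0.0, 0.721, 0.693, -0.0]
contact_force: [-5.5, -1.3, 18.1]
gripper_width: 0.581
grasp_force: 55.4
```

```bash
python3 -m jog '[[0,0,-0.15,0],[0,0,-0.15,0],[0,0,-0.15,0],[0,0,-0.15,0],[0,0,-0.15,0],[0,0,-0.15,0]]' -0.7 50
python3 -m jog '[[0,0,-1,0],[0,0,-4,0],[0,0,-8,0],[0,0,-12,0],[0,0,-16,0],[0,0,-20,0],[0,0,-24,0],[0,0,-24,0],[0,0,-24,0]]' -0.7
python3 - <<'E'
from m import *
c=cam("wrist");W=cloud(c);top_rects(c,W,{"mid":(.151,0)}); print(INS["mid"]); go(.442,-.366,.35,-.458+np.pi/2)
E
```

```text
t: 22.3
eef_pos: [0.4439, 0.0319, 0.1122]
tool_rot: [-0.0, 0.721, 0.693, -0.0]
contact_force: [-0.5, -0.0, -0.4]
gripper_width: 0.85
grasp_force: 0.0
t: 23.05
eef_pos: [0.445, 0.0324, 0.3553]
tool_rot: [0.002, 0.721, 0.693, 0.002]
contact_force: [0.3, -0.7, -0.7]
gripper_width: 0.851
grasp_force: 0.0
mid uv [276. 175.] xy 444.9 33.8 size 49.6 83.0 narrow-axis yaw rad -0.042 n 4295.5
[0.44459579 0.03410432]
at [0.4439 0.032  0.3532] psi 1.531 t 23.1 -> rows [-39.78, 1.4, 0.33] 0.418 n>= 10
```

```bash
python3 -m jog '[[-3,0.1,0.3,0.04],[-7,0.3,0.3,0.08],[-11,0.4,0.3,0.12],[-15,0.5,0.3,0.18],[-19,0.7,0.3,0.24],[-23,0.8,0.3,0.3],[-27,1,0.3,0.36],[-31,1.1,0.3,0.41],[-34.5,1.2,0.3,0.418],[-37,1.3,0.3,0.418],[-38.8,1.4,0.3,0.418],[-39.8,1.4,0.3,0.418],[-39.8,1.4,0.3,0.418],[-39.8,1.4,0.3,0.418]]' -1
python3 - <<'E'
from m import *
c=cam("wrist");W=cloud(c);save(c,"w6.png");top_rects(c,W,{"tall":B["tall"]})
go(.442,-.366,.166,-.458+np.pi/2)
E
```

```text
t: 24.27
eef_pos: [0.4418, -0.3653, 0.3482]
tool_rot: [-0.001, 0.849, 0.528, -0.0]
contact_force: [0.5, 0.1, -0.5]
gripper_width: 1.002
grasp_force: 0.0
tall uv [280. 193.] xy 443.3 -367.4 size 47.6 64.6 narrow-axis yaw rad -0.457 n 4463.0
at [ 0.4422 -0.3646  0.3486] psi 1.115 t 24.3 -> rows [-0.15, 0.07, 18.26] 0.002 n>= 5
```

View pics/w6.png

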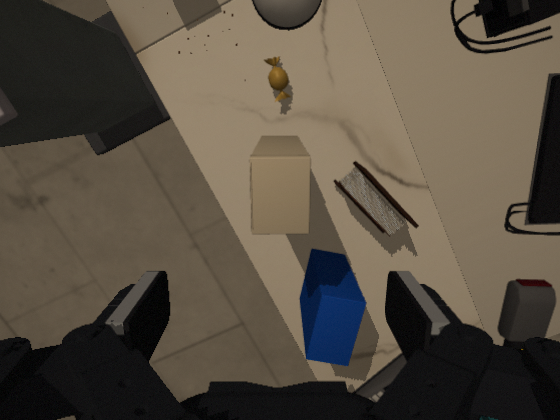

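Tall carton at (280,193), free around its top; the blue box at (335,310) is lower than the fingers will go.

```bash
python3 -m jog '[[-0.2,0.13,3,0],[-0.2,0.13,7,0],[-0.2,0.13,10,0],[-0.2,0.13,13,0],[-0.2,0.13,15.5,0],[-0.2,0.13,17.2,0],[-0.2,0.13,18,0],[-0.2,0.13,18.3,0],[-0.2,0.13,18.3,0],[-0.2,0.13,18.3,0]]' -1 50
python3 -m jog '[[0,0,0,0],[0,0,0,0],[0,0,0,0],[0,0,0,0],[0,0,0,0],[0,0,0,0],[0,0,0,0],[0,0,0,0],[0,0,0,0]]' 1 50
python3 -m jog '[[0,0,-1,0],[0,0,-3,0],[0,0,-6,0],[0,0,-9,0],[0,0,-12,0],[0,0,-14,0],[0,0,-14,0],[0,0,-14,0]]'
python3 - <<'E'
from m import *
x,y=INS["tall"]; go(x,y,.305,phi+np.pi/2)
E
```

```text
t: 25.15
eef_pos: [0.4432, -0.3687, 0.1676]
tool_rot: [0.001, 0.849, 0.528, 0.0]
contact_force: [-0.1, 0.4, -0.6]
gripper_width: 1.001
grasp_force: 0.0
t: 25.9
eef_pos: [0.4427, -0.3691, 0.1672]
tool_rot: [0.001, 0.849, 0.528, 0.0]
contact_force: [-1.9, 0.2, 6.3]
gripper_width: 0.557
grasp_force: 52.5
t: 26.57
eef_pos: [0.4425, -0.3689, 0.3074]
tool_rot: [0.001, 0.849, 0.528, 0.0]
contact_force: [0.2, -0.2, -1.8]
gripper_width: 0.559
grasp_force: 52.2
at [ 0.4425 -0.3689  0.3074] psi 1.113 t 26.6 -> rows [39.81, -9.59, 0.21] -0.418 n>= 10
```

```bash
python3 -m jog '[[2,0,0,-0.03],[5,-0.2,0,-0.07],[8,-0.5,0,-0.12],[11.5,-1,0,-0.16],[15,-1.6,0,-0.2],[18.5,-2.3,0,-0.25],[22,-3.2,0,-0.3],[25.5,-4.2,0,-0.35],[29,-5.4,0,-0.4],[32,-6.5,0,-0.418],[34.8,-7.6,0,-0.418],[37,-8.5,0,-0.418],[38.6,-9.1,0,-0.418],[39.65,-9.5,0,-0.418],[39.65,-9.5,0,-0.418],[39.65,-9.5,0,-0.418],[39.65,-9.5,0,-0.418]]'
python3 - <<'E'
from m import *
x,y=INS["tall"]; go(x,y-.002,.21,phi+np.pi/2)
c=cam("wrist");W=cloud(c);top_rects(c,W,{"tall":(bot.get_obs()["eef_pos"][2]+.038,0)})
E
```

```text
t: 27.98
eef_pos: [0.5321, 0.0272, 0.3056]
tool_rot: [-0.0, 0.722, 0.692, -0.001]
contact_force: [0.6, 0.3, -3.2]
gripper_width: 0.554
grasp_force: 52.1
at [0.5321 0.0272 0.3056] psi 1.529 t 28.0 -> rows [0.15, 0.05, 9.56] -0.002 n>= 3
tall uv [267. 292.] xy 532.2 33.6 size 47.5 61.3 narrow-axis yaw rad -0.041 n 22576.5
```

```bash
python3 -m jog '[[0.1,0.05,1.5,0],[0.1,0.05,4,0],[0.1,0.05,6.5,0],[0.1,0.05,8,0],[0.1,0.05,8.7,0],[0.1,0.05,8.7,0],[0.1,0.05,8.7,0],[0.1,0.05,8.7,0]]'
python3 - <<'E'
from m import *
x,y=INS["tall"]; go(x,y-.0024,.183,phi+np.pi/2)
s=cam("side");save(s,"s3.png")
E
```

```text
t: 28.7
eef_pos: [0.5338, 0.0297, 0.2206]
tool_rot: [0.001, 0.721, 0.693, 0.001]
contact_force: [0.5, -0.4, -1.7]
gripper_width: 0.551
grasp_force: 52.1
at [0.5338 0.0297 0.2206] psi 1.53 t 28.7 -> rows [-0.15, -0.13, 3.76] -0.001 n>= 1
```

View pics/s3.png

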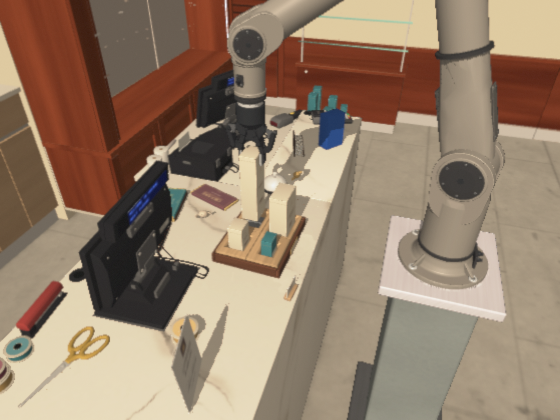

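The tall carton hangs upright over its opening at (252,185), and the other three are seated (238,235), (268,243), (285,210). Lowering.

```bash
python3 -m jog '[[-0.1,-0.1,0.4,0],[-0.13,-0.12,0.8,0],[-0.13,-0.12,1.3,0],[-0.13,-0.12,1.8,0],[-0.13,-0.12,2.3,0],[-0.13,-0.12,2.7,0],[-0.13,-0.12,3.1,0],[-0.13,-0.12,3.4,0],[-0.13,-0.12,3.65,0],[-0.13,-0.12,3.8,0],[-0.13,-0.12,3.85,0]]'
```

```text
t: 29.67
eef_pos: [0.5319, 0.0288, 0.1833]
tool_rot: [0.0, 0.721, 0.693, -0.0]
contact_force: [-9.0, -1.5, 25.4]
gripper_width: 0.554
grasp_force: 55.1
```

```bash
python3 -m jog '[[0,0,-0.15,0],[0,0,-0.15,0],[0,0,-0.15,0],[0,0,-0.15,0],[0,0,-0.15,0],[0,0,-0.15,0]]' -0.7 50
python3 -m jog '[[0,0,-1,0],[0,0,-4,0],[0,0,-8,0],[0,0,-12,0],[0,0,-16,0],[0,0,-19,0],[0,0,-20,0],[0,0,-20,0],[0,0,-20,0],[0,0,-20,0],[0,0,-20,0],[0,0,-20,0]]' -0.7
python3 - <<'E'
from m import *
c=cam("wrist");W=cloud(c);save(c,"w7.png");top_rects(c,W,{"tall":(.221,0),"mid":(.151,0),"small":(.098,0)}); print(INS)
E
```

```text
t: 30.17
eef_pos: [0.5316, 0.0286, 0.1821]
tool_rot: [-0.0, 0.721, 0.693, -0.0]
contact_force: [0.6, 0.8, 0.3]
gripper_width: 0.847
grasp_force: 0.0
t: 31.17
eef_pos: [0.531, 0.0285, 0.3807]
tool_rot: [-0.001, 0.721, 0.693, -0.001]
contact_force: [-0.4, 0.6, -1.5]
gripper_width: 0.854
grasp_force: 0.0
tall uv [279. 186.] xy 531.9 30.1 size 47.6 64.9 narrow-axis yaw rad -0.028 n 4077.0
mid uv [279. 142.] xy 533.3 60.9 size 1.0 46.3 narrow-axis yaw rad 1.531 n 44.5
mid uv [194. 170.] xy 444.4 34.1 size 50.3 85.2 narrow-axis yaw rad -0.042 n 3835.5
small uv [279.  59.] xy 536.7 142.9 size 39.3 47.9 narrow-axis yaw rad -0.04 n 1704.0
{'small': array([0.53700421, 0.14249568]), 'tall': array([0.5325254 , 0.03058526]), 'mint': array([0.4490746 , 0.14601474]), 'mid': array([0.44459579, 0.03410432])}
```

View pics/w7.png

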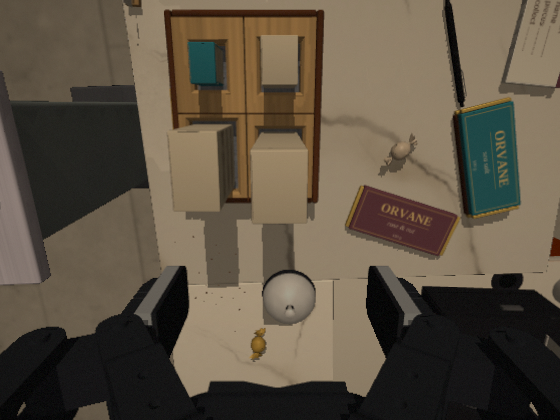

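All four cartons stand upright in their openings: mint (205,62), small (280,60), mid (203,168) and tall (279,180). The three cream cartons measure within 1 mm of their insert centres from here, and mint did after it was placed. The gripper is clear, so I'm handing in.

```bash
python3 -c "
from station import bot
print(bot.hand_in())"
```

```text
the job is handed in; nothing more can be done
None
```

All four cartons are standing upright on the floor of their own openings, each measured within about 1 mm of its insert's centre; I never moved the ribbon spool or card holder, and I handed the job in at about 31 s with no verdict shown.

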